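# Find the brush holder that jams and flag it

### The arm

A 6-joint arm with a two-finger parallel gripper is mounted at the origin on the work surface. World frame = base frame: x ahead of the robot, y to its left, z up, the work surface at z = 0. Lengths are in m, angles in degrees, forces in N, time in s.
With the tool pointing down it reaches from about 0.3 to 0.75 m from the base axis. Payload 8.5 kg.
Tool frame: the origin (TCP) lies at the very end of the fingers, on their centre line; the grasp point (between the pads) lies env.pinch_z behind it (env.pinch_z is the distance from the TCP to the grasp point, in m); z points along the fingers, y is the line along which they close (so a half turn about z gives the same grasp; the last joint's range is limited). The gripper opens to 85 mm and grips with 20 to 120 N. Pads are 22 mm wide; open, the fingers measure 114 mm over their backs; the gripper's body (76 mm by 85 mm) begins 54 mm behind the grasp point. The pads swing forward as they close: fully open they stand 13 mm farther back than shut.
Start: joints at [-83.612, 21.807, 74.336, -0, 83.858, -12.336], TCP at [0.177, -0.521, 0.231] pointing down, gripper open.
Joint ranges: [-178.18, 178.18], [-50.72, 133.34], [12.68, 142.11], [-81.47, 261.47], [9.98, 163.14], [-165.26, 165.26]. Speed limits (degrees/s): [136.94, 136.94, 180, 180, 180, 180].

### API

Orientations are given as a 3x3 rotation matrix whose columns are the frame's x, y, z axes.
In Python, from rig import telemetry, get_image, env gives the robot as it stands. The module is installed in compiled form; this text tells all that it offers.
- The arm moves only by the tool apply_moves, never from a script. Its argument "series" is a list of rows, each a list of 7 numbers: the shift along the tool's x, y, z in mm, then the turn, a rotation vector about the tool's x, y, z in degrees, then the opening, from 0 (shut) to 1 (fully open). A call has 1 to 12 rows; each row shifts and turns the commanded pose from where the row before left it, along the tool's axes as they then stand; what a row does not reach is not made up. A row lasts 1/8 s, in which the tool goes at most 62.5 mm and 10.7 degrees, less where a joint would pass 70% of its speed; a pose out of reach is approached as far as the arm can. A call with a gripper value outside its range is refused whole. The fingers move at their own pace and stop on an object; "grip_force" is the grip in N (left out, the last holds). Time passes only in rows, so rows that do not move let the fingers close. It gives the time, the measured TCP pose, the force, the opening and the grip force at its end, in the units of the state.
- telemetry.observe(): the state, without advancing time (a new reading comes with each control period).
- get_image(name): name is "side" or "top"; returns a dict with "frame" (384x512x3 uint8, red, green, blue), "z_map" (384x512 float32, m along the optical axis (not along the pixel's ray), 0 where there is no reading), "vertical_fov" (degrees; the focal length in pixels is half the picture's height over the tangent of half this angle, whatever the lens; pixels are square), "cx", "cy" (the principal point, pixels), "eye" and "attitude" of the camera in the world. Camera axes: x right, y up, looking along -z (the intrinsics and any distortion apply to the point x, -y, -z); pixel columns grow to the right and rows downward; lengths in m; the calibration is good to about 2 mm. A picture is of the moment at which its call begins.
- env.close_job(): hands the job in; it is judged then, once.
The state is a dict: "time_s": time; "q": joint angles; "qvel": joint speeds; "joint_efforts": joint torques, N m; "position": TCP position; "tool_rot": TCP orientation; "ft_force": force on the tool from outside, world axes, zero at the start; "wrist_torque": the same for the moment, N m; "grip_width": finger opening in m; "gripper_force": force on a finger pad.
Only numpy, scipy, OpenCV 4.12 (cv2) and the standard library are available. Lean on these libraries where they do the work, as an engineer would, in place of code of your own. Each camera call takes 0.05 s, during which the arm holds its last target. There are 200 camera calls.

### The job

One of the three swing-out brush holders jams part-way. First swing all three arms out towards the robot as far as each will go and leave them out; once all three are out, swing the ones that made the full quarter turn back fully home, and stand the fat marker upright in the cup of the one that jams, so that nobody uses it. Leave the paint tubes, bottle and jar where they are.

Things in the scene. Friction and masses are not known exactly. Their poses are not given: they have to be found in the camera images.
- holder_a: One of three identical swing-out brush holders: a 62 mm square, 30 mm high wooden block fixed to the table, carrying a steel pivot. Origin: centre of its underside, on the vertical pivot axis; z up. With the arm home (joint 0) the arm points along this body's +y axis.
- swing_a (a joint): Swing angle (rad) of arm a on holder_a about the vertical pivot; 0 is home (against its stop) and it grows anticlockwise seen from above, so at 1.57 (the full travel, hard stop) the arm points along the block's -x. A sound arm swings 0 to 1.57; a jammed one stops dead before 0.9. Light friction (about 2 N at the grip post) keeps it where it is left. The dark steel arm runs at 44 to 66 mm height, 162 mm from the pivot axis to its outer end.
- knob_a (a point): Centre of the top of the wooden grip post on arm a: an upright cylinder 16 mm in diameter, 75 mm from the pivot axis, its top 165 mm above the table; it rises 99 mm clear above the arm.
- cup_a (a point): Centre of the inner floor of the open aluminium cup on the end of arm a, 135 mm from the pivot axis and 60 mm outward of the grip post, 45 mm above the table. Cup: inner diameter 48 mm, outer 54 mm, rim 110 mm above the table (65 mm deep), underside 40 mm above the table.
- holder_b: One of three identical swing-out brush holders: a 62 mm square, 30 mm high wooden block fixed to the table, carrying a steel pivot. Origin: centre of its underside, on the vertical pivot axis; z up. With the arm home (joint 0) the arm points along this body's +y axis.
- swing_b (a joint): Swing angle (rad) of arm b on holder_b about the vertical pivot; 0 is home (against its stop) and it grows anticlockwise seen from above, so at 1.57 (the full travel, hard stop) the arm points along the block's -x. A sound arm swings 0 to 1.57; a jammed one stops dead before 0.9. Light friction (about 2 N at the grip post) keeps it where it is left. The dark steel arm runs at 44 to 66 mm height, 162 mm from the pivot axis to its outer end.
- knob_b (a point): Centre of the top of the wooden grip post on arm b: an upright cylinder 16 mm in diameter, 75 mm from the pivot axis, its top 165 mm above the table; it rises 99 mm clear above the arm.
- cup_b (a point): Centre of the inner floor of the open aluminium cup on the end of arm b, 135 mm from the pivot axis and 60 mm outward of the grip post, 45 mm above the table. Cup: inner diameter 48 mm, outer 54 mm, rim 110 mm above the table (65 mm deep), underside 40 mm above the table.
- holder_c: One of three identical swing-out brush holders: a 62 mm square, 30 mm high wooden block fixed to the table, carrying a steel pivot. Origin: centre of its underside, on the vertical pivot axis; z up. With the arm home (joint 0) the arm points along this body's +y axis.
- swing_c (a joint): Swing angle (rad) of arm c on holder_c about the vertical pivot; 0 is home (against its stop) and it grows anticlockwise seen from above, so at 1.57 (the full travel, hard stop) the arm points along the block's -x. A sound arm swings 0 to 1.57; a jammed one stops dead before 0.9. Light friction (about 2 N at the grip post) keeps it where it is left. The dark steel arm runs at 44 to 66 mm height, 162 mm from the pivot axis to its outer end.
- knob_c (a point): Centre of the top of the wooden grip post on arm c: an upright cylinder 16 mm in diameter, 75 mm from the pivot axis, its top 165 mm above the table; it rises 99 mm clear above the arm.
- cup_c (a point): Centre of the inner floor of the open aluminium cup on the end of arm c, 135 mm from the pivot axis and 60 mm outward of the grip post, 45 mm above the table. Cup: inner diameter 48 mm, outer 54 mm, rim 110 mm above the table (65 mm deep), underside 40 mm above the table.
- marker: Fat paint marker, white barrel with black cap, a cylinder 30 mm in diameter and 141 mm long, 80 g, standing upright on the table on its flat end, left of the holders, clear of their arms' sweep. Origin: centre of its lower end; z runs up its length.
- tube_1: Bystander: metal paint tube, 112 x 27 x 19 mm, lying loose on the table among the holders (the arms pass above it). Origin under its centre.
- tube_2: Bystander: metal paint tube, 112 x 27 x 19 mm, lying loose on the table among the holders (the arms pass above it). Origin under its centre.
- paint_bottle: Bystander: black paint bottle, 60 mm diameter, 130 mm tall, standing beyond the holders. Origin under its centre.
- gesso_jar: Bystander: white jar, 76 mm diameter, 90 mm tall, standing beyond the holders. Origin under its centre.
Not all that is in view belongs to the job. Leave any pink look-alike of the holder_c alone.

How it is judged:
By the outcome, as a careful person would: the job done as asked, in the order asked, and still so for the second after the job is handed in, with the robot touching nothing.
It also fails if it takes over 72 s, if anything falls off the work surface, if the arm or the gripper's body presses on something with over 40 N, if the wrist force passes 120 N, or if a joint passes its speed limit or range.

## Working session

There is one attempt and no reset: what is moved stays moved. The work goes in short steps, Python scripts to look and compute and a tool call to move; the robot and the scene stay as the last step left them, time stands still between calls to the robot, and variables do not carry over. Pictures are saved under pics/ and viewed, at most 10 in all, crops included, and the job is handed in when it is done.

Besides the shell and the picture viewer there is one more tool, called after "Emit:" in YAML: its name, and indented under it one key for each argument. apply_moves: Moves the arm, as the interface text tells. Its arguments: {"type":"object","properties":{"series":{"type":"array"},"grip_force":{"type":"number"}},"required":["series"]}

```bash
mkdir -p pics; cat > h.py <<'E'
import numpy as np, cv2
from rig import telemetry, get_image, env
def cloud(im):
    H,W=im["z_map"].shape; f=H/2/np.tan(np.radians(im["vertical_fov"])/2)
    v,u=np.mgrid[:H,:W]; z=im["z_map"]
    P=np.stack([(u-im["cx"])/f*z,-(v-im["cy"])/f*z,-z],-1)
    return P@np.array(im["attitude"]).T+np.array(im["eye"])
E
python3 - <<'E'
from h import *
for n in("side","top"):
    im=get_image(n); cv2.imwrite(f"pics/{n}0.png",im["frame"][...,::-1]); print(n,{k:v for k,v in im.items() if k not in("frame","z_map")},(im["z_map"]>0).mean())
    np.savez(f"{n}0.npz",P=cloud(im),f=im["frame"],z=im["z_map"])
print(env.pinch_z,telemetry.observe())
E
```

```text
side {'vertical_fov': 46.414177747673136, 'cx': 256.8549801172641, 'cy': 196.98277713178862, 'eye': array([0.31203524, 0.95865048, 1.29673899]), 'attitude': array([[-0.98707659,  0.12099103, -0.10507602],
       [-0.1601545 , -0.76735738,  0.62089709],
       [-0.00550788,  0.62970138,  0.77681776]])} 0.9961700439453125
top {'vertical_fov': 42.534934805844216, 'cx': 254.15394446287064, 'cy': 191.07786388065978, 'eye': array([0.21363374, 0.0088045 , 1.42413147]), 'attitude': array([[-1.36094759e-02,  9.83627114e-01, -1.79701091e-01],
       [-9.99907383e-01, -1.34032025e-02,  2.36204500e-03],
       [-8.51986043e-05,  1.79716594e-01,  9.83718424e-01]])} 0.9961039225260416
0.0187 {'time_s': 0.1, 'q': array([-8.36119333e+01,  2.18387817e+01,  7.43769454e+01,  3.99136745e-04,
        8.38561962e+01, -1.23370728e+01]), 'qvel': array([-0.02396949, -0.00796988, -0.13918165,  0.0089938 ,  0.03528433,
        0.07141437]), 'joint_efforts': array([ 3.24430883e-03, -4.49225843e+01, -2.31655043e+01, -1.74005527e-04,
        3.68612047e-03, -1.73548710e-05]), 'position': array([ 0.17652675, -0.5206536 ,  0.23077842]), 'tool_rot': array([[ 9.47069771e-01,  3.21027773e-01, -1.32783613e-04],
       [ 3.21027683e-01, -9.47068988e-01,  1.24827410e-03],
       [ 2.74975412e-04, -1.22482988e-03, -9.99999212e-01]]), 'ft_force': array([0.18215426, 0.22786267, 0.60262427]), 'wrist_torque': array([-0.02062921,  0.04520689,  0.00262966]), 'gripper_force': 0.0, 'grip_width': 0.08529743919221941}
```

View pics/top0.png

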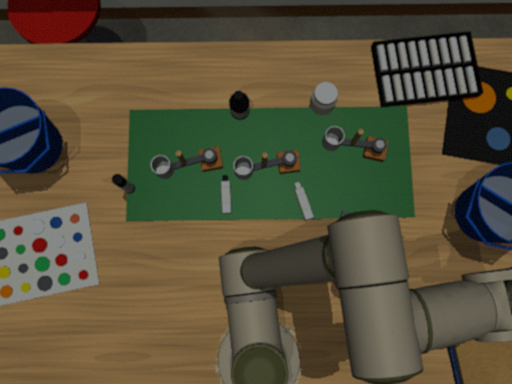

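View pics/side0.png

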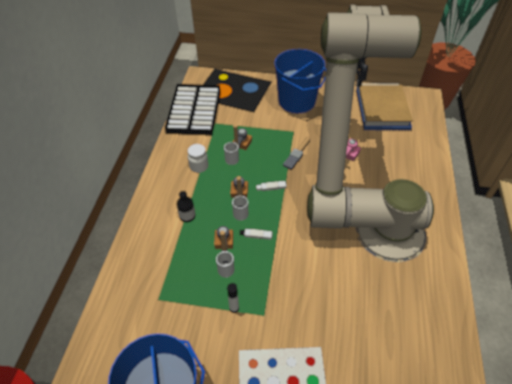

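The top view shows three holders with pivots at about (211,157), (290,158) and (378,147). Their posts are at (180,157), (264,159) and (359,137), and their cups at (161,166), (243,167) and (334,136). The marker is at (122,183), left of the holders, with the bottle at (239,104), the jar at (324,96) and the tubes at (226,194) and (304,200). The side view puts the pink look-alike at (352,150), by the robot, so I leave it alone.

```bash
cat >> h.py <<'E'
def blobs(P,f,lo,hi,box=(.3,.75,-.5,.5),mina=4,colour=None):
    m=(P[...,2]>lo)&(P[...,2]<hi)&(P[...,0]>box[0])&(P[...,0]<box[1])&(P[...,1]>box[2])&(P[...,1]<box[3])
    if colour is not None: m&=colour
    n,l,s,c=cv2.connectedComponentsWithStats(m.astype(np.uint8))
    for i in range(1,n):
        if s[i,4]>=mina:
            q=P[l==i]; print(lo,c[i].round(1),s[i,4],"mean",q.mean(0).round(4),"mid",((q.min(0)+q.max(0))/2).round(4),"ext",np.ptp(q,0).round(3),f[l==i].mean(0).round())
E
python3 - <<'E'
from h import *
for n in("top","side"):
    d=np.load(n+"0.npz");P,f=d["P"],d["f"]; print(n)
    b=(.38,.75,-.4,.5)
    for lo,hi in((.155,.18),(.13,.152),(.1,.118),(.02,.035),(.012,.022)): blobs(P,f,lo,hi,b,6)
E
python3 -c "
import cv2
i=cv2.imread('pics/top0.png')[90:230,100:420];cv2.imwrite('pics/crop.png',cv2.resize(i,None,fx=2.5,fy=2.5,interpolation=cv2.INTER_CUBIC))"
```

```text
top
0.155 [360.1 132.2] 34 mean [ 0.599  -0.2776  0.1639] mid [ 0.6004 -0.2779  0.1631] ext [0.016 0.015 0.016] [97. 81. 50.]
0.155 [178.7 153.7] 35 mean [0.5466 0.2031 0.1639] mid [0.5473 0.2028 0.1616] ext [0.015 0.014 0.012] [98. 80. 50.]
0.155 [264.6 155.5] 31 mean [ 0.5386 -0.023   0.1635] mid [ 0.5384 -0.0228  0.1621] ext [0.014 0.013 0.01 ] [104.  85.  53.]
0.13 [237.8  95.1] 36 mean [0.7195 0.0472 0.1321] mid [0.7204 0.0453 0.1332] ext [0.023 0.019 0.006] [19. 18. 18.]
0.13 [357.9 136.1] 17 mean [ 0.5953 -0.2765  0.14  ] mid [ 0.5992 -0.2782  0.1402] ext [0.014 0.014 0.018] [38. 41. 24.]
0.13 [180.8 157.6] 15 mean [0.5419 0.2009 0.1408] mid [0.5436 0.2026 0.1416] ext [0.009 0.013 0.02 ] [35. 33. 19.]
0.13 [264.4 159.4] 14 mean [ 0.5332 -0.0227  0.1429] mid [ 0.5335 -0.0232  0.1403] ext [0.005 0.014 0.021] [37. 35. 20.]
0.13 [117.6 179.4] 115 mean [0.4848 0.3684 0.1396] mid [0.4852 0.369  0.1387] ext [0.03  0.03  0.016] [24. 21. 18.]
0.1 [239.3 101.2] 48 mean [0.7119 0.044  0.1053] mid [0.7152 0.0448 0.1091] ext [0.026 0.034 0.018] [5. 4. 5.]
0.1 [334.5 135.8] 96 mean [ 0.6063
[... 8583 characters left out ...]
2 [244.  194.7] 9 mean [ 0.5339 -0.068   0.0166] mid [ 0.5339 -0.0678  0.0164] ext [0.015 0.007 0.007] [95. 77. 57.]
0.012 [185.9 219.3] 14 mean [0.7173 0.0749 0.0165] mid [0.7171 0.0735 0.0168] ext [0.026 0.009 0.009] [72. 71. 67.]
0.012 [255.8 232.4] 184 mean [0.4636 0.0919 0.0169] mid [0.4664 0.091  0.0168] ext [0.111 0.032 0.01 ] [170. 174. 164.]
0.012 [230.  245.1] 10 mean [0.5414 0.1567 0.0166] mid [0.5429 0.155  0.0158] ext [0.016 0.013 0.007] [90. 68. 39.]
0.012 [217.4 245.8] 12 mean [0.5828 0.1667 0.0174] mid [0.5839 0.1665 0.0169] ext [0.019 0.007 0.009] [87. 65. 37.]
0.012 [233.9 308.5] 19 mean [0.484  0.3807 0.0175] mid [0.4861 0.3766 0.0167] ext [0.027 0.02  0.009] [86. 91. 82.]
```

View pics/crop.png

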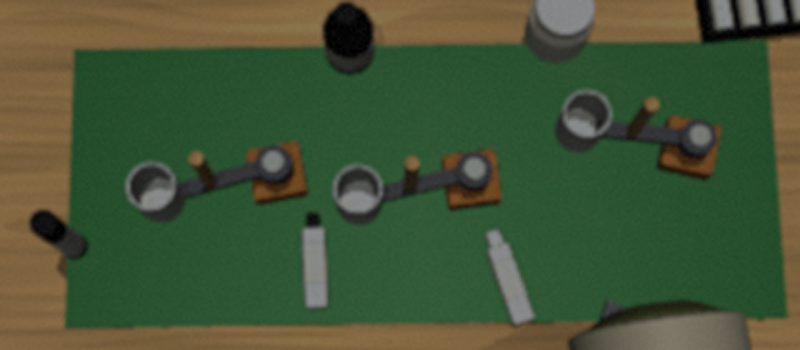

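Reach candidates:
- **Posts:** L (180,157), M (264,159) and R (359,137), all tan wood on the green mat.
- **Pink look-alike:** side view (352,150), off the mat, so rejected.
- **Marker:** black cap at (122,183). The black bottle at (239,104) is thicker and stands beyond the holders.

The crop confirms three real holders with orange blocks, and the marker at the left edge. I'll grip each post lightly with the pads radial, so they can slip at a jam, and sweep it along its arc. R goes first.

```bash
cat >> h.py <<'E'
K={'L':((.548,.204),(.532,.262)),'M':((.540,-.022),(.526,.037)),'R':((.601,-.277),(.608,-.217))}
def geo(k):
    a,b=map(np.array,K[k]); d=(b-a)/np.linalg.norm(b-a); return a-.075*d, np.degrees(np.arctan2(-d[0],d[1]))  # pivot, home yaw of arm from +y
def go(x,y,z,yaw):
    s=telemetry.observe(); R=s["tool_rot"]; cur=np.degrees(np.arctan2(R[1,0],R[0,0])); t=np.radians(yaw)
    Rn=np.array([[np.cos(t),np.sin(t),0],[np.sin(t),-np.cos(t),0],[0,0,-1]])
    D=np.array([x,y,z])-s["position"]
    print("t",s["time_s"].__round__(2),"pos",s["position"].round(4),"yaw",cur.round(1),"w",s["grip_width"],"F",s["ft_force"].round(1),"q",s["q"].round(0),"turn rz",(cur-yaw).round(1),"then shift mm",(Rn.T@D*1000).round(1),"tilt",R[:2,2].round(4))
E
python3 - <<'E'
from h import *
for k in K: print(k,geo(k))
go(.601,-.277,.225,geo('R')[1])
E
```

```text
L (array([0.56794467, 0.13170055]), np.float64(15.422161318738677))
M (array([ 0.5573158 , -0.09497372]), np.float64(13.34872711328739))
R (array([ 0.59230895, -0.35149474]), np.float64(-6.654425046006598))
t 0.1 pos [ 0.1765 -0.5207  0.2308] yaw 18.7 w 0.08529743919221941 F [0.2 0.2 0.6] q [-84.  22.  74.   0.  84. -12.] turn rz 25.4 then shift mm [ 393.4 -291.2    5.8] tilt [-0.0001  0.0012]
```

Emit:
apply_moves:
  series:
    - [0,0,0,0,0,8.5,1]
    - [0,0,0,0,0,8.5,1]
    - [0,0,0,0,0,8.4,1]
    - [32,-24,0,0,0,0,1]
    - [36,-27,0,0,0,0,1]
    - [36,-27,0,0,0,0,1]
    - [36,-27,0,0,0,0,1]
    - [36,-27,0,0,0,0,1]
    - [36,-27,0,0,0,0,1]
    - [36,-27,0,0,0,0,1]
    - [36,-27,0,0,0,0,1]
    - [36,-27,0,0,0,0,1]
  grip_force: 20

```text
time_s: 1.6
position: [0.5234, -0.3187, 0.2309]
tool_rot: [[0.993, -0.116, -0.001], [-0.116, -0.993, 0.0], [-0.001, -0.0, -1.0]]
ft_force: [-0.9, -0.8, 0.4]
grip_width: 0.0852
gripper_force: 0.0
```

```bash
python3 -c "
from h import *
go(.601,-.277,.118,geo('R')[1])"
```

```text
t 1.6 pos [ 0.5234 -0.3187  0.2309] yaw -6.7 w 0.08516722671421058 F [-0.9 -0.8  0.4] q [-42.  28.  64.  -0.  88.  54.] turn rz -0.0 then shift mm [ 72.2 -50.4 112.9] tilt [-0.0006  0.0005]
```

Emit:
apply_moves:
  series:
    - [24,-17,0,0,0,0,1]
    - [24,-17,0,0,0,0,1]
    - [24,-16.5,0,0,0,0,1]
    - [0,0,38,0,0,0,1]
    - [0,0,38,0,0,0,1]
    - [0,0,37,0,0,0,1]
    - [0,0,0,0,0,0,0.1]
    - [0,0,0,0,0,0,0.1]
    - [0,0,0,0,0,0,0.1]
    - [0,0,0,0,0,0,0.1]
    - [0,0,0,0,0,0,0.1]
    - [0,0,0,0,0,0,0.1]
  grip_force: 20

```text
time_s: 3.1
position: [0.6, -0.2781, 0.1197]
tool_rot: [[0.993, -0.116, 0.002], [-0.116, -0.993, -0.001], [0.002, 0.001, -1.0]]
ft_force: [-1.2, 0.9, 6.0]
grip_width: 0.0155
gripper_force: 21.4
```

Emit:
apply_moves:
  series:
    - [-7.8,0.4,0,0,0,-6,0]
    - [-7.8,0.4,0,0,0,-6,0]
    - [-7.8,0.4,0,0,0,-6,0]
    - [-7.8,0.4,0,0,0,-6,0]

```text
time_s: 3.6
position: [0.5693, -0.2814, 0.1197]
tool_rot: [[0.954, 0.301, 0.003], [0.301, -0.954, -0.002], [0.002, 0.003, -1.0]]
ft_force: [2.2, -1.8, 4.4]
grip_width: 0.0155
gripper_force: 21.5
```

```bash
python3 -c "
from h import *
go(.601,-.277,.118,geo('R')[1])"
```

```text
t 3.6 pos [ 0.5693 -0.2814  0.1197] yaw 17.5 w 0.015548465065871413 F [ 2.2 -1.8  4.4] q [-37.  35.  70.   0.  75.  36.] turn rz 24.2 then shift mm [31.  -8.   1.7] tilt [ 0.0029 -0.0021]
```

Emit:
apply_moves:
  series:
    - [-7.8,0.4,0,0,0,-6,0]
    - [-7.8,0.4,0,0,0,-6,0]
    - [-7.8,0.4,0,0,0,-6,0]
    - [-7.8,0.4,0,0,0,-6,0]

```text
time_s: 4.1
position: [0.5424, -0.2969, 0.1196]
tool_rot: [[0.749, 0.663, 0.003], [0.663, -0.749, -0.002], [0.001, 0.004, -1.0]]
ft_force: [3.0, -3.0, 4.9]
grip_width: 0.0153
gripper_force: 21.6
```

Emit:
apply_moves:
  series:
    - [-7.8,0.4,0,0,0,-6,0]
    - [-7.8,0.4,0,0,0,-6,0]
    - [-7.8,0.4,0,0,0,-6,0]

```text
time_s: 4.47
position: [0.5276, -0.3149, 0.1196]
tool_rot: [[0.508, 0.862, 0.003], [0.862, -0.508, -0.003], [-0.001, 0.004, -1.0]]
ft_force: [5.2, -2.4, 4.6]
grip_width: 0.0155
gripper_force: 21.6
```

Emit:
apply_moves:
  series:
    - [-7.8,0.4,0,0,0,-6,0]
    - [-7.8,0.4,0,0,0,-6,0]
    - [-7.8,0.4,0,0,0,-6,0]
    - [-7.8,0.4,0,0,0,-6,0]
    - [-3,0,0,0,0,0,0]
    - [0,0,0,0,0,0,0]

```text
time_s: 5.22
position: [0.5187, -0.3417, 0.1188]
tool_rot: [[0.114, 0.993, 0.004], [0.993, -0.114, 0.007], [0.008, 0.003, -1.0]]
ft_force: [10.2, 20.0, 6.5]
grip_width: 0.0151
gripper_force: 21.6
```

```bash
python3 -c "
from h import *
go(.540,-.022,.23,geo('M')[1])
P,f=(lambda im:(cloud(im),im['frame']))(get_image('top'))
blobs(P,f,.155,.18,(.38,.75,-.4,.5)); blobs(P,f,.1,.118,(.38,.75,-.4,.5),20)"
```

```text
t 5.22 pos [ 0.5187 -0.3417  0.1188] yaw 83.5 w 0.015136979066901103 F [10.2 20.   6.5] q [-44.  34.  72.   0.  74. -38.] turn rz 70.1 then shift mm [  94.5 -306.2 -111.2] tilt [0.0039 0.0073]
0.155 [178.6 153.7] 34 mean [0.5465 0.2033 0.1645] mid [0.5473 0.2034 0.1624] ext [0.015 0.014 0.015] [99. 80. 50.]
0.1 [239.1 101.7] 49 mean [0.7104 0.0444 0.1055] mid [0.7135 0.0448 0.1089] ext [0.03  0.034 0.018] [5. 5. 5.]
0.1 [160.8 164.7] 102 mean [0.531  0.2603 0.1081] mid [0.5308 0.2614 0.1088] ext [0.054 0.053 0.017] [78. 81. 79.]
0.1 [240.6 164. ] 64 mean [0.53   0.0418 0.1086] mid [0.5252 0.0365 0.1085] ext [0.054 0.047 0.017] [83. 87. 84.]
0.1 [123.9 183.9] 21 mean [0.4785 0.3593 0.1089] mid [0.481  0.3621 0.1096] ext [0.021 0.016 0.016] [25. 24. 20.]
```

Emit:
apply_moves:
  series:
    - [0,0,0,0,0,0,0.6]
    - [0,0,0,0,0,0,1]
    - [0,0,0,0,0,0,1]
    - [0,0,-37,0,0,0,1]
    - [0,0,-37,0,0,0,1]
    - [0,0,-37,0,0,0,1]
    - [0,0,0,0,0,10,1]
    - [0,0,0,0,0,10,1]
    - [0,0,0,0,0,10,1]
    - [0,0,0,0,0,10,1]
    - [0,0,0,0,0,10,1]
    - [0,0,0,0,0,10,1]

```text
time_s: 6.78
position: [0.5162, -0.3466, 0.2293]
tool_rot: [[0.921, 0.39, -0.0], [0.39, -0.921, -0.0], [-0.0, -0.0, -1.0]]
ft_force: [-1.1, 0.6, 0.2]
grip_width: 0.0854
gripper_force: 0.0
```

Emit:
apply_moves:
  series:
    - [0,0,0,0,0,10,1]
    - [13,-42,0,0,0,0,1]
    - [13,-44,0,0,0,0,1]
    - [13,-44,0,0,0,0,1]
    - [13,-44,0,0,0,0,1]
    - [13,-44,0,0,0,0,1]
    - [13,-44,0,0,0,0,1]
    - [13,-40,0,0,0,0,1]
    - [0,0,0,0,0,0,1]

```text
time_s: 7.9
position: [0.5353, -0.0294, 0.2295]
tool_rot: [[0.972, 0.234, 0.0], [0.234, -0.972, 0.0], [0.0, -0.0, -1.0]]
ft_force: [0.6, -0.9, -0.2]
grip_width: 0.0851
gripper_force: 0.0
```

```bash
python3 -c "
from h import *
go(.540,-.022,.118,geo('M')[1])
P,f=(lambda im:(cloud(im),im['frame']))(get_image('side'))
blobs(P,f,.155,.17,(.38,.75,-.4,.5),10); blobs(P,f,.1,.115,(.38,.75,-.4,.5),20)"
```

```text
t 7.9 pos [ 0.5353 -0.0294  0.2295] yaw 13.5 w 0.08513924021581372 F [ 0.6 -0.9 -0.2] q [-16.  20.  77.   0.  83.  61.] turn rz 0.2 then shift mm [  6.3  -6.1 111.5] tilt [0.0001 0.0001]
0.155 [238.  177.9] 20 mean [ 0.5416 -0.0199  0.1626] mid [ 0.5421 -0.0218  0.1623] ext [0.014 0.018 0.013] [112. 102.  73.]
0.155 [221.9 232.5] 24 mean [0.549  0.2068 0.1623] mid [0.549  0.2058 0.1617] ext [0.013 0.02  0.011] [157. 132.  99.]
0.1 [273.4 133.9] 48 mean [ 0.4604 -0.3132  0.1058] mid [ 0.4647 -0.3202  0.1064] ext [0.053 0.061 0.012] [123. 124. 116.]
0.1 [239.4 202.1] 78 mean [0.5279 0.0379 0.1061] mid [0.5274 0.0356 0.1069] ext [0.052 0.056 0.013] [114. 117. 110.]
0.1 [183.1 199.6] 34 mean [0.72   0.0566 0.1049] mid [0.7221 0.0523 0.1056] ext [0.033 0.033 0.011] [34. 30. 27.]
0.1 [224.  258.5] 90 mean [0.5339 0.2639 0.1068] mid [0.5337 0.2635 0.1075] ext [0.052 0.054 0.015] [131. 138. 131.]
0.1 [231.6 295.3] 23 mean [0.4866 0.3822 0.1072] mid [0.4873 0.3819 0.1074] ext [0.027 0.012 0.014] [34. 44. 35.]
```

Emit:
apply_moves:
  series:
    - [6,-6,37,0,0,0,1]
    - [0,0,37,0,0,0,1]
    - [0,0,37,0,0,0,1]
    - [0,0,0,0,0,0,0]
    - [0,0,0,0,0,0,0]
    - [0,0,0,0,0,0,0]
    - [0,0,0,0,0,0,0]
    - [0,0,0,0,0,0,0]
    - [0,0,0,0,0,0,0]

```text
time_s: 9.07
position: [0.5399, -0.0226, 0.1196]
tool_rot: [[0.973, 0.231, 0.001], [0.231, -0.973, 0.002], [0.002, -0.002, -1.0]]
ft_force: [-2.4, 8.8, 7.7]
grip_width: 0.0152
gripper_force: 22.7
```

Emit:
apply_moves:
  series:
    - [-7.8,0.4,0,0,0,-6,0]
    - [-7.8,0.4,0,0,0,-6,0]
    - [-7.8,0.4,0,0,0,-6,0]

```text
time_s: 9.45
position: [0.518, -0.0317, 0.1196]
tool_rot: [[0.852, 0.523, 0.001], [0.523, -0.852, 0.002], [0.002, -0.001, -1.0]]
ft_force: [-2.9, 7.0, 7.8]
grip_width: 0.0158
gripper_force: 22.7
```

Emit:
apply_moves:
  series:
    - [-7.8,0.4,0,0,0,-6,0]
    - [-7.8,0.4,0,0,0,-6,0]
    - [-7.8,0.4,0,0,0,-6,0]

```text
time_s: 9.82
position: [0.5, -0.0471, 0.1196]
tool_rot: [[0.649, 0.761, 0.001], [0.761, -0.649, 0.002], [0.002, -0.001, -1.0]]
ft_force: [-3.2, 6.3, 8.3]
grip_width: 0.0155
gripper_force: 22.8
```

Emit:
apply_moves:
  series:
    - [-7.8,0.4,0,0,0,-6,0]
    - [-7.8,0.4,0,0,0,-6,0]

```text
time_s: 10.07
position: [0.4911, -0.0602, 0.1196]
tool_rot: [[0.476, 0.879, 0.0], [0.879, -0.476, 0.001], [0.001, -0.0, -1.0]]
ft_force: [-3.1, 4.4, 8.8]
grip_width: 0.0152
gripper_force: 22.8
```

Emit:
apply_moves:
  series:
    - [-7.8,0.4,0,0,0,-6,0]
    - [-7.8,0.4,0,0,0,-6,0]

```text
time_s: 10.32
position: [0.4851, -0.0748, 0.1196]
tool_rot: [[0.283, 0.959, 0.0], [0.959, -0.283, 0.001], [0.001, 0.0, -1.0]]
ft_force: [-2.5, 3.4, 9.1]
grip_width: 0.0153
gripper_force: 22.8
```

Emit:
apply_moves:
  series:
    - [-7.8,0.4,0,0,0,-6,0]
    - [-7.8,0.4,0,0,0,-6,0]
    - [-7.8,0.4,0,0,0,-6,0]
    - [-7.8,0.4,0,0,0,-6,0]
    - [-7.8,0.4,0,0,0,-6,0]
    - [-3,0,0,0,0,0,0]
    - [0,0,0,0,0,0,0]

```text
time_s: 11.2
position: [0.4845, -0.1124, 0.1186]
tool_rot: [[-0.231, 0.973, -0.001], [0.973, 0.231, 0.009], [0.009, 0.001, -1.0]]
ft_force: [1.2, 24.6, 4.4]
grip_width: 0.0151
gripper_force: 22.5
```

```bash
python3 -c "
from h import *
go(.548,.204,.23,geo('L')[1])"
```

```text
t 11.2 pos [ 0.4845 -0.1124  0.1186] yaw 103.3 w 0.0151028786950909 F [ 1.2 24.6  4.4] q [-27.  23.  93.   0.  64. -40.] turn rz 87.9 then shift mm [ 145.3 -288.1 -111.4] tilt [-0.0008  0.0086]
```

Emit:
apply_moves:
  series:
    - [0,0,0,0,0,0,0.6]
    - [0,0,0,0,0,0,1]
    - [0,0,0,0,0,0,1]
    - [0,0,-37,0,0,0,1]
    - [0,0,-37,0,0,0,1]
    - [0,0,-37,0,0,0,1]
    - [0,0,0,0,0,10,1]
    - [0,0,0,0,0,10,1]
    - [0,0,0,0,0,10,1]
    - [0,0,0,0,0,10,1]
    - [0,0,0,0,0,10,1]
    - [0,0,0,0,0,10,1]

```text
time_s: 12.7
position: [0.485, -0.1171, 0.2294]
tool_rot: [[0.732, 0.682, 0.0], [0.682, -0.732, -0.0], [-0.0, 0.0, -1.0]]
ft_force: [0.8, 0.0, 0.1]
grip_width: 0.0852
gripper_force: 0.0
```

Emit:
apply_moves:
  series:
    - [0,0,0,0,0,10,1]
    - [0,0,0,0,0,10,1]
    - [0,0,0,0,0,7.8,1]
    - [20,-41,0,0,0,0,1]
    - [21,-41,0,0,0,0,1]
    - [21,-41,0,0,0,0,1]
    - [21,-41,0,0,0,0,1]
    - [21,-41,0,0,0,0,1]
    - [21,-41,0,0,0,0,1]
    - [21,-41,0,0,0,0,1]
    - [0,0,0,0,0,0,1]

```text
time_s: 14.08
position: [0.549, 0.201, 0.2289]
tool_rot: [[0.963, 0.271, -0.0], [0.271, -0.963, 0.0], [-0.0, -0.0, -1.0]]
ft_force: [-0.5, -0.8, -0.3]
grip_width: 0.0852
gripper_force: 0.0
```

```bash
python3 -c "
from h import *
go(.548,.204,.118,geo('L')[1])
im=get_image('top');cv2.imwrite('pics/top1.png',im['frame'][...,::-1])
P,f=(lambda im:(cloud(im),im['frame']))(im)
blobs(P,f,.155,.17,(.38,.75,-.4,.5),10); blobs(P,f,.1,.115,(.38,.75,-.4,.5),20)"
```

```text
t 14.07 pos [0.549  0.201  0.2289] yaw 15.7 w 0.08522438233298214 F [-0.5 -0.8 -0.3] q [ 9. 25. 69.  0. 86. 83.] turn rz 0.3 then shift mm [-1.000e-01 -3.100e+00  1.109e+02] tilt [-0.0002  0.0002]
0.155 [383.3 161.6] 32 mean [ 0.5178 -0.3343  0.164 ] mid [ 0.5177 -0.3349  0.1621] ext [0.013 0.015 0.011] [96. 78. 48.]
0.155 [296.4 176.4] 27 mean [ 0.4811 -0.105   0.1651] mid [ 0.4816 -0.105   0.1631] ext [0.014 0.013 0.013] [100.  84.  52.]
0.1 [239.3 101.5] 42 mean [0.7114 0.0438 0.1042] mid [0.7153 0.0448 0.1063] ext [0.027 0.034 0.012] [4. 4. 5.]
0.1 [124.  183.8] 21 mean [0.479  0.3592 0.1079] mid [0.481  0.3623 0.1073] ext [0.021 0.015 0.014] [24. 23. 20.]
0.1 [374.1 187.2] 94 mean [ 0.4603 -0.3203  0.1079] mid [ 0.4601 -0.3212  0.1075] ext [0.052 0.054 0.015] [86. 91. 88.]
0.1 [297.2 201.8] 85 mean [ 0.4228 -0.1101  0.1088] mid [ 0.4212 -0.1108  0.1075] ext [0.053 0.052 0.015] [92. 94. 93.]
```

View pics/top1.png

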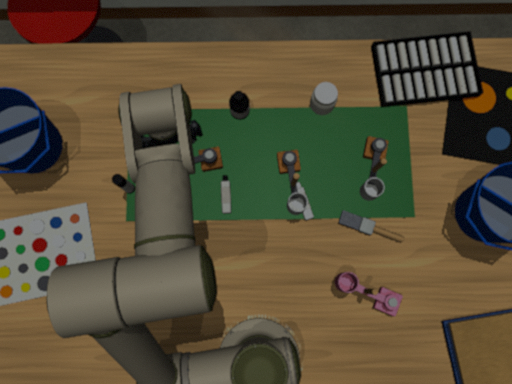

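The top view shows M's arm (cup at 297,203) and R's arm (cup at 373,188) pointing at the robot, pressed to their stops. The pink copy at (370,293) is untouched. Both arms measure about 6° short of 90° of travel, and the block edges suggest they started about 6° off home. I'll push them hard against the home stop later. L is next.

Emit:
apply_moves:
  series:
    - [0,-3,37,0,0,0,1]
    - [0,0,37,0,0,0,1]
    - [0,0,37,0,0,0,1]
    - [0,0,0,0,0,0,0]
    - [0,0,0,0,0,0,0]
    - [0,0,0,0,0,0,0]
    - [0,0,0,0,0,0,0]
    - [0,0,0,0,0,0,0]
    - [0,0,0,0,0,0,0]

```text
time_s: 15.25
position: [0.5479, 0.2044, 0.12]
tool_rot: [[0.963, 0.269, 0.002], [0.269, -0.963, 0.005], [0.003, -0.004, -1.0]]
ft_force: [-3.7, 12.5, 5.1]
grip_width: 0.0155
gripper_force: 23.7
```

Emit:
apply_moves:
  series:
    - [-5.2,0.2,0,0,0,-4,0]
    - [-5.2,0.2,0,0,0,-4,0]
    - [-5.2,0.2,0,0,0,-4,0]

```text
time_s: 15.62
position: [0.5331, 0.1984, 0.1199]
tool_rot: [[0.885, 0.465, 0.001], [0.465, -0.885, 0.005], [0.004, -0.003, -1.0]]
ft_force: [-4.2, 12.6, 7.1]
grip_width: 0.0153
gripper_force: 23.7
```

Emit:
apply_moves:
  series:
    - [-5.2,0.2,0,0,0,-4,0]
    - [-5.2,0.2,0,0,0,-4,0]

```text
time_s: 15.88
position: [0.5241, 0.1928, 0.1199]
tool_rot: [[0.812, 0.584, 0.001], [0.584, -0.812, 0.004], [0.003, -0.003, -1.0]]
ft_force: [-6.2, 11.5, 7.3]
grip_width: 0.0154
gripper_force: 23.8
```

Emit:
apply_moves:
  series:
    - [-5.2,-0.8,0,0,0,-4,0]
    - [-5.2,0.2,0,0,0,-4,0]

```text
time_s: 16.12
position: [0.516, 0.186, 0.1199]
tool_rot: [[0.723, 0.691, 0.002], [0.691, -0.723, 0.003], [0.003, -0.001, -1.0]]
ft_force: [-3.1, 7.3, 7.6]
grip_width: 0.0153
gripper_force: 23.5
```

Emit:
apply_moves:
  series:
    - [-5.2,0.2,0,0,0,-4,0]

```text
time_s: 16.25
position: [0.5124, 0.1822, 0.1199]
tool_rot: [[0.673, 0.74, 0.002], [0.74, -0.673, 0.003], [0.003, -0.0, -1.0]]
ft_force: [-3.1, 6.2, 6.8]
grip_width: 0.0154
gripper_force: 23.5
```

Emit:
apply_moves:
  series:
    - [-5.2,0.2,0,0,0,-4,0]

```text
time_s: 16.38
position: [0.5101, 0.1794, 0.12]
tool_rot: [[0.62, 0.784, 0.005], [0.784, -0.62, 0.006], [0.008, 0.0, -1.0]]
ft_force: [6.9, 22.0, -1.1]
grip_width: 0.0153
gripper_force: 22.8
```

Emit:
apply_moves:
  series:
    - [-5.2,0.2,0,0,0,-4,0]

```text
time_s: 16.5
position: [0.5085, 0.1769, 0.1201]
tool_rot: [[0.564, 0.826, 0.009], [0.826, -0.564, 0.009], [0.013, 0.002, -1.0]]
ft_force: [11.6, 27.9, -2.9]
grip_width: 0.0155
gripper_force: 22.6
```

L jammed about 36° from its start, with tangential force rising to 30 N, so L is the jammer. Release it and go to M.

Emit:
apply_moves:
  series:
    - [0,0,0,0,0,0,0.6]
    - [0,0,0,0,0,0,1]
    - [0,0,0,0,0,0,1]
    - [0,0,-37,0,0,0,1]
    - [0,0,-37,0,0,0,1]
    - [0,0,-37,0,0,0,1]
    - [0,0,0,0,0,-10,1]
    - [0,0,0,0,0,-10,1]
    - [0,0,0,0,0,-10,1]
    - [0,0,0,0,0,-9,1]
    - [0,0,0,0,0,0,1]

```text
time_s: 17.88
position: [0.5061, 0.1725, 0.2293]
tool_rot: [[-0.077, 0.997, -0.0], [0.997, 0.077, -0.0], [-0.0, -0.0, -1.0]]
ft_force: [-0.3, 0.7, -0.2]
grip_width: 0.0855
gripper_force: 0.0
```

```bash
python3 -c "
from h import *
go(.4825,-.1035,.23,97)"
```

```text
t 17.88 pos [0.5061 0.1725 0.2293] yaw 94.4 w 0.08547134113718605 F [-0.3  0.7 -0.2] q [ 6. 20. 77. -0. 83.  2.] turn rz -2.6 then shift mm [-271.1  -57.1   -0.7] tilt [-0.0002 -0.0001]
```

Emit:
apply_moves:
  series:
    - [0,0,0,0,0,-2.6,1]
    - [-38,-8,0,0,0,0,1]
    - [-39,-8,0,0,0,0,1]
    - [-39,-8,0,0,0,0,1]
    - [-39,-8,0,0,0,0,1]
    - [-39,-8,0,0,0,0,1]
    - [-39,-8,0,0,0,0,1]
    - [-38,-9,0,0,0,0,1]
    - [0,0,0,0,0,0,1]

```text
time_s: 19.0
position: [0.4829, -0.1053, 0.2292]
tool_rot: [[-0.117, 0.993, -0.0], [0.993, 0.117, -0.0], [-0.0, -0.0, -1.0]]
ft_force: [-0.0, 0.3, -0.6]
grip_width: 0.0856
gripper_force: 0.0
```

```bash
python3 -c "
from h import *
go(.4825,-.1035,.118,97)
im=get_image('side')
P,f=(lambda im:(cloud(im),im['frame']))(im)
blobs(P,f,.155,.17,(.38,.75,-.4,.5),10); blobs(P,f,.1,.115,(.38,.75,-.4,.5),20)"
```

```text
t 19.0 pos [ 0.4829 -0.1053  0.2292] yaw 96.7 w 0.08555768260159621 F [-0.   0.3 -0.6] q [-26.  16.  83.  -0.  81. -33.] turn rz -0.3 then shift mm [  1.8  -0.2 111.2] tilt [-0.0002 -0.0002]
0.155 [258.5 162.6] 17 mean [ 0.4844 -0.1011  0.1619] mid [ 0.4847 -0.1017  0.1613] ext [0.012 0.015 0.011] [80. 84. 53.]
0.155 [235.1 227.6] 25 mean [0.5123 0.1829 0.1628] mid [0.5129 0.1823 0.1613] ext [0.014 0.017 0.011] [142. 126.  82.]
0.1 [274.9 173.5] 69 mean [ 0.4266 -0.1089  0.1072] mid [ 0.4256 -0.1079  0.1074] ext [0.052 0.057 0.014] [85. 97. 84.]
0.1 [183.5 199.3] 34 mean [0.7189 0.0553 0.1053] mid [0.7213 0.0504 0.1071] ext [0.034 0.029 0.014] [35. 31. 27.]
0.1 [248.1 249.6] 91 mean [0.466  0.2204 0.1069] mid [0.4661 0.22   0.1075] ext [0.053 0.057 0.015] [128. 136. 128.]
0.1 [232.  295.4] 26 mean [0.4853 0.3823 0.1075] mid [0.4867 0.3791 0.1076] ext [0.028 0.016 0.014] [37. 45. 37.]
```

Emit:
apply_moves:
  series:
    - [2,0,37,0,0,0,1]
    - [0,0,37,0,0,0,1]
    - [0,0,37,0,0,0,1]
    - [0,0,0,0,0,0,0]
    - [0,0,0,0,0,0,0]
    - [0,0,0,0,0,0,0]
    - [0,0,0,0,0,0,0]
    - [0,0,0,0,0,0,0]
    - [0,0,0,0,0,0,0]

```text
time_s: 20.18
position: [0.4823, -0.1014, 0.1194]
tool_rot: [[-0.124, 0.992, -0.001], [0.992, 0.124, -0.001], [-0.001, -0.001, -1.0]]
ft_force: [-5.0, -1.2, 7.9]
grip_width: 0.0155
gripper_force: 22.2
```

Emit:
apply_moves:
  series:
    - [7.8,0.4,0,0,0,6,0]
    - [7.8,0.4,0,0,0,6,0]
    - [7.8,0.4,0,0,0,6,0]
    - [7.8,0.4,0,0,0,6,0]
    - [7.8,0.4,0,0,0,6,0]
    - [7.8,0.4,0,0,0,6,0]

```text
time_s: 20.92
position: [0.493, -0.0565, 0.1195]
tool_rot: [[0.486, 0.874, 0.004], [0.874, -0.486, -0.002], [0.0, 0.005, -1.0]]
ft_force: [5.8, -3.6, -1.0]
grip_width: 0.0155
gripper_force: 21.9
```

Emit:
apply_moves:
  series:
    - [7.8,0.4,0,0,0,6,0]
    - [7.8,0.4,0,0,0,6,0]
    - [7.8,0.4,0,0,0,6,0]
    - [7.8,0.4,0,0,0,6,0]
    - [7.8,0.4,0,0,0,6,0]
    - [7.8,0.4,0,0,0,6,0]
    - [7.8,0.4,0,0,0,6,0]

```text
time_s: 21.8
position: [0.5346, -0.0239, 0.1194]
tool_rot: [[0.946, 0.324, 0.005], [0.324, -0.946, -0.005], [0.003, 0.006, -1.0]]
ft_force: [5.2, -14.8, -2.7]
grip_width: 0.0153
gripper_force: 22.4
```

Emit:
apply_moves:
  series:
    - [7.8,0.4,0,0,0,6,0]
    - [6,0.3,0,0,0,4,0]
    - [4,0,0,0,0,0,0]
    - [0,0,0,0,0,0,0]

```text
time_s: 22.3
position: [0.551, -0.0206, 0.1194]
tool_rot: [[0.988, 0.157, 0.003], [0.157, -0.988, -0.005], [0.002, 0.006, -1.0]]
ft_force: [0.8, -15.4, -0.7]
grip_width: 0.0153
gripper_force: 22.4
```

```bash
python3 -c "
from h import *
go(.519,-.3355,.23,78)"
```

```text
t 22.3 pos [ 0.551  -0.0206  0.1194] yaw 9.0 w 0.015336649488939813 F [  0.8 -15.4  -0.7] q [-14.  28.  84.  -0.  68.  67.] turn rz -69.0 then shift mm [-314.7   34.2 -110.6] tilt [ 0.003  -0.0054]
```

Emit:
apply_moves:
  series:
    - [3,1.5,0,0,0,2,0]
    - [3,0.2,0,0,0,2,0]
    - [0,0,0,0,0,0,0]

```text
time_s: 22.68
position: [0.5529, -0.0206, 0.1189]
tool_rot: [[0.996, 0.088, -0.008], [0.088, -0.996, -0.004], [-0.008, 0.003, -1.0]]
ft_force: [-18.1, -13.5, 9.7]
grip_width: 0.0153
gripper_force: 22.8
```

Emit:
apply_moves:
  series:
    - [3,0.1,0,0,0,1,0]
    - [2,0,0,0,0,0,0]
    - [0,0,0,0,0,0,0]

```text
time_s: 23.05
position: [0.5563, -0.0203, 0.1182]
tool_rot: [[0.997, 0.072, -0.012], [0.071, -0.997, -0.004], [-0.012, 0.003, -1.0]]
ft_force: [-23.3, -15.3, 8.3]
grip_width: 0.0153
gripper_force: 22.7
```

Emit:
apply_moves:
  series:
    - [0,0,0,0,0,0,0.6]
    - [0,0,0,0,0,0,1]
    - [0,0,0,0,0,0,1]
    - [0,0,-37,0,0,0,1]
    - [0,0,-37,0,0,0,1]
    - [0,0,-37,0,0,0,1]
    - [0,0,0,0,0,-10,1]
    - [0,0,0,0,0,-10,1]
    - [0,0,0,0,0,-10,1]
    - [0,0,0,0,0,-10,1]
    - [0,0,0,0,0,-10,1]
    - [0,0,0,0,0,-10,1]

```text
time_s: 24.55
position: [0.5611, -0.0179, 0.2294]
tool_rot: [[0.431, 0.902, 0.0], [0.902, -0.431, 0.0], [0.0, 0.0, -1.0]]
ft_force: [0.3, 0.3, 0.2]
grip_width: 0.0853
gripper_force: 0.0
```

Emit:
apply_moves:
  series:
    - [0,0,0,0,0,-10,1]
    - [0,0,0,0,0,-3,1]
    - [0,0,0,0,0,0,1]

```text
time_s: 24.92
position: [0.5611, -0.018, 0.2294]
tool_rot: [[0.223, 0.975, 0.0], [0.975, -0.223, 0.0], [0.0, 0.0, -1.0]]
ft_force: [0.1, 0.7, -0.3]
grip_width: 0.0852
gripper_force: 0.0
```

```bash
python3 -c "
from h import *
go(.519,-.3355,.23,77)"
```

```text
t 24.93 pos [ 0.5611 -0.018   0.2294] yaw 77.1 w 0.08519073097215901 F [ 0.1  0.7 -0.3] q [-14.  23.  73.   0.  84.  -1.] turn rz 0.1 then shift mm [-318.8   30.4   -0.6] tilt [0.0002 0.0001]
```

Emit:
apply_moves:
  series:
    - [-39,4,0,0,0,0,1]
    - [-40,4,0,0,0,0,1]
    - [-40,4,0,0,0,0,1]
    - [-40,4,0,0,0,0,1]
    - [-40,4,0,0,0,0,1]
    - [-40,4,0,0,0,0,1]
    - [-40,3,0,0,0,0,1]
    - [-40,3,0,0,0,0,1]
    - [0,0,0,0,0,0,1]

```text
time_s: 26.05
position: [0.5185, -0.3381, 0.2287]
tool_rot: [[0.227, 0.974, -0.0], [0.974, -0.227, 0.0], [-0.0, -0.0, -1.0]]
ft_force: [1.3, 1.0, 0.9]
grip_width: 0.0857
gripper_force: 0.0
```

```bash
python3 -c "
from h import *
go(.519,-.3355,.118,77)
im=get_image('top')
P,f=(lambda im:(cloud(im),im['frame']))(im)
blobs(P,f,.155,.17,(.38,.75,-.4,.5),10); blobs(P,f,.1,.115,(.38,.75,-.4,.5),20)"
```

```text
t 26.05 pos [ 0.5185 -0.3381  0.2287] yaw 76.9 w 0.08572007676322504 F [1.3 1.  0.9] q [-44.  29.  63.  -0.  88. -31.] turn rz -0.1 then shift mm [ 2.600e+00 -1.000e-01  1.107e+02] tilt [-0.0004  0.0001]
0.155 [264.1 152. ] 22 mean [ 0.5479 -0.0218  0.1647] mid [ 0.5481 -0.0228  0.1652] ext [0.012 0.013 0.006] [112.  91.  59.]
0.155 [187.8 167.6] 33 mean [0.5088 0.1788 0.1641] mid [0.5093 0.1789 0.1626] ext [0.014 0.015 0.012] [98. 79. 49.]
0.1 [239.1 101.5] 50 mean [0.7114 0.0445 0.1045] mid [0.7144 0.0462 0.1067] ext [0.025 0.037 0.013] [5. 5. 5.]
0.1 [239.8 157.1] 62 mean [0.5494 0.0438 0.1086] mid [0.5411 0.0379 0.107 ] ext [0.05  0.05  0.013] [82. 86. 83.]
0.1 [176.1 188.4] 94 mean [0.4643 0.2174 0.1086] mid [0.4634 0.2176 0.1075] ext [0.054 0.053 0.015] [79. 83. 80.]
```

M is at home: the post chord from out to home gives 90.2°. Now R.

Emit:
apply_moves:
  series:
    - [2.6,0,37,0,0,0,1]
    - [0,0,37,0,0,0,1]
    - [0,0,37,0,0,0,1]
    - [0,0,0,0,0,0,0]
    - [0,0,0,0,0,0,0]
    - [0,0,0,0,0,0,0]
    - [0,0,0,0,0,0,0]
    - [0,0,0,0,0,0,0]
    - [0,0,0,0,0,0,0]

```text
time_s: 27.22
position: [0.5199, -0.3334, 0.1196]
tool_rot: [[0.223, 0.975, 0.001], [0.975, -0.223, -0.001], [-0.001, 0.001, -1.0]]
ft_force: [-1.9, 1.1, 6.4]
grip_width: 0.0157
gripper_force: 21.3
```

Emit:
apply_moves:
  series:
    - [7.8,0.4,0,0,0,6,0]
    - [7.8,0.4,0,0,0,6,0]
    - [7.8,0.4,0,0,0,6,0]
    - [7.8,0.4,0,0,0,6,0]
    - [7.8,0.4,0,0,0,6,0]
    - [7.8,0.4,0,0,0,6,0]

```text
time_s: 27.98
position: [0.5447, -0.2949, 0.1196]
tool_rot: [[0.756, 0.655, 0.004], [0.655, -0.756, -0.004], [0.001, 0.005, -1.0]]
ft_force: [5.3, -6.2, 2.1]
grip_width: 0.0155
gripper_force: 21.4
```

Emit:
apply_moves:
  series:
    - [7.8,0.4,0,0,0,6,0]
    - [7.8,0.4,0,0,0,6,0]
    - [7.8,0.4,0,0,0,6,0]
    - [7.8,0.4,0,0,0,6,0]
    - [7.8,0.4,0,0,0,6,0]
    - [7.8,0.4,0,0,0,6,0]

```text
time_s: 28.72
position: [0.5868, -0.2779, 0.1196]
tool_rot: [[0.996, 0.085, 0.003], [0.085, -0.996, -0.005], [0.003, 0.006, -1.0]]
ft_force: [0.8, -10.3, 1.9]
grip_width: 0.0155
gripper_force: 21.6
```

Emit:
apply_moves:
  series:
    - [7.8,1.0,0,0,0,6,0]
    - [7.8,0.4,0,0,0,6,0]
    - [7.8,0.4,0,0,0,6,0]
    - [4,0,0,0,0,0,0]
    - [4,0,0,0,0,0,0]
    - [0,0,0,0,0,0,0]

```text
time_s: 29.48
position: [0.6135, -0.2806, 0.1191]
tool_rot: [[0.974, -0.224, -0.008], [-0.224, -0.975, -0.001], [-0.008, 0.002, -1.0]]
ft_force: [-19.4, -2.7, 9.4]
grip_width: 0.0156
gripper_force: 22.0
```

Emit:
apply_moves:
  series:
    - [0,0,0,0,0,0,0.6]
    - [0,0,0,0,0,0,1]
    - [0,0,0,0,0,0,1]
    - [0,0,-37,0,0,0,1]
    - [0,0,-37,0,0,0,1]
    - [0,0,-37,0,0,0,1]
    - [0,0,0,0,0,-10,1]
    - [0,0,0,0,0,-10,1]
    - [0,0,0,0,0,-10,1]
    - [0,0,0,0,0,-10,1]
    - [0,0,0,0,0,-10,1]
    - [0,0,0,0,0,-10,1]

```text
time_s: 30.98
position: [0.6171, -0.2793, 0.2292]
tool_rot: [[0.676, 0.737, 0.0], [0.737, -0.676, 0.0], [0.0, -0.0, -1.0]]
ft_force: [-0.3, -0.4, -0.3]
grip_width: 0.0855
gripper_force: 0.0
```

Emit:
apply_moves:
  series:
    - [0,0,0,0,0,-10,1]
    - [0,0,0,0,0,-10,1]
    - [0,0,0,0,0,-10,1]
    - [0,0,0,0,0,-10,1]
    - [0,0,0,0,0,-10,1]
    - [0,0,0,0,0,-10,1]
    - [0,0,0,0,0,-10,1]
    - [0,0,0,0,0,-10,1]
    - [0,0,0,0,0,-10,1]
    - [0,0,0,0,0,0,1]

```text
time_s: 32.22
position: [0.617, -0.2793, 0.2292]
tool_rot: [[-0.732, 0.681, 0.0], [0.681, 0.732, 0.0], [0.0, 0.0, -1.0]]
ft_force: [-0.3, -0.4, -0.3]
grip_width: 0.0854
gripper_force: 0.0
```

```bash
python3 -c "
from h import *
go(.486,.370,.23,137)"
```

```text
t 32.23 pos [ 0.617  -0.2793  0.2292] yaw 137.0 w 0.08538272304959658 F [-0.3 -0.4 -0.3] q [-34.  35.  51.   0.  93. -81.] turn rz 0.0 then shift mm [538.6 385.5  -0.8] tilt [0.0001 0.0001]
```

Emit:
apply_moves:
  series:
    - [26,18,0,0,0,0,1]
    - [34,24,0,0,0,0,1]
    - [34,24,0,0,0,0,1]
    - [34,24,0,0,0,0,1]
    - [34,24,0,0,0,0,1]
    - [34,24,0,0,0,0,1]
    - [34,24,0,0,0,0,1]
    - [34,24,0,0,0,0,1]
    - [34,24,0,0,0,0,1]
    - [34,24,0,0,0,0,1]
    - [34,24,0,0,0,0,1]
    - [34,24,0,0,0,0,1]

```text
time_s: 33.72
position: [0.5153, 0.2008, 0.2295]
tool_rot: [[-0.73, 0.684, 0.0], [0.684, 0.73, 0.0], [-0.0, 0.0, -1.0]]
ft_force: [0.3, -0.0, 0.4]
grip_width: 0.0853
gripper_force: 0.0
```

Emit:
apply_moves:
  series:
    - [34,24,0,0,0,0,1]
    - [34,24,0,0,0,0,1]
    - [34,24,0,0,0,0,1]
    - [30,21,0,0,0,0,1]
    - [0,0,0,0,0,0,1]

```text
time_s: 34.35
position: [0.4813, 0.3593, 0.2291]
tool_rot: [[-0.733, 0.681, -0.0], [0.681, 0.733, 0.0], [0.0, 0.0, -1.0]]
ft_force: [-0.0, -0.0, -0.0]
grip_width: 0.0855
gripper_force: 0.0
```

```bash
python3 -c "
from h import *
go(.486,.370,.093,137)
im=get_image('top')
P,f=(lambda im:(cloud(im),im['frame']))(im)
blobs(P,f,.155,.17,(.38,.75,-.4,.5),10); blobs(P,f,.1,.115,(.38,.75,-.4,.5),20)
im=get_image('side')
P,f=(lambda im:(cloud(im),im['frame']))(im)
blobs(P,f,.13,.145,(.38,.75,.3,.5),10)
blobs(P,f,.155,.17,(.38,.75,-.4,.5),10); blobs(P,f,.1,.115,(.38,.75,-.4,.5),20)"
```

```text
t 34.35 pos [0.4813 0.3593 0.2291] yaw 137.1 w 0.08549032858309431 F [-0. -0. -0.] q [ 25.  27.  66.   0.  87. -22.] turn rz 0.1 then shift mm [  3.8  11.  136.1] tilt [-0.0002  0.0002]
0.155 [360.5 128.9] 31 mean [ 0.6082 -0.2793  0.1633] mid [ 0.6087 -0.2797  0.1614] ext [0.014 0.014 0.011] [98. 80. 50.]
0.155 [264.1 152.6] 27 mean [ 0.5466 -0.0219  0.164 ] mid [ 0.5477 -0.0229  0.1626] ext [0.014 0.013 0.014] [104.  84.  53.]
0.155 [187.6 167.6] 31 mean [0.5085 0.1793 0.1644] mid [0.5082 0.1794 0.1631] ext [0.016 0.014 0.012] [99. 80. 50.]
0.1 [238.9 101.3] 44 mean [0.7117 0.0451 0.1051] mid [0.7139 0.0448 0.1072] ext [0.024 0.034 0.014] [4. 4. 5.]
0.1 [334.7 129.7] 90 mean [ 0.6243 -0.2202  0.108 ] mid [ 0.6229 -0.2223  0.1074] ext [0.053 0.053 0.014] [81. 85. 81.]
0.1 [241.4 153.6] 41 mean [0.5592 0.0392 0.1085] mid [0.5565 0.0377 0.1075] ext [0.019 0.049 0.013] [77. 82. 78.]
0.1 [242.  166.3] 42 mean [0.5235 0.0378 0.1079] mid [0.5271 0.0379 0.1074] ext [0.027 0.05  0.014] [88. 89. 89.]
0.1 [175.8 188.1] 88 mean [0.4652 0.2183 0.1086] mid [0.4636 0.2178 0.1079] ext [0.053 0.055 0.014] [78. 81. 77.]
0.13 [231.5 287.4] 87 mean [0.4869 0.3734 0.1392] mid [0.4872 0.3717 0.1376] ext [0.027 0.03  0.014] [32. 42. 35.]
0.155 [232.3 124.8] 13 mean [ 0.6122 -0.2774  0.1626] mid [ 0.6119 -0.2782  0.1623] ext [0.013 0.014 0.011] [161. 132.  86.]
0.1 [226.2 145.9] 68 mean [ 0.6273 -0.2206  0.1058] mid [ 0.6263 -0.2199  0.1069] ext [0.054 0.059 0.013] [116. 124. 114.]
0.1 [182.9 199.4] 30 mean [0.721  0.0561 0.1054] mid [0.7235 0.0541 0.1064] ext [0.033 0.021 0.012] [35. 31. 28.]
0.1 [253.4 252.9] 25 mean [0.4475 0.2303 0.1077] mid [0.4498 0.2236 0.1082] ext [0.018 0.045 0.013] [121. 124. 118.]
0.1 [231.5 295.6] 24 mean [0.4866 0.3831 0.1075] mid [0.4878 0.3819 0.1071] ext [0.027 0.012 0.014] [38. 45. 38.]
```

R is at home too: its chord gives about 91°, against the stop. Now grasp the marker.

Emit:
apply_moves:
  series:
    - [3.8,11,20,0,0,0,1]
    - [0,0,38,0,0,0,1]
    - [0,0,38,0,0,0,1]
    - [0,0,38,0,0,0,1]
    - [0,0,0,0,0,0,0.1]
    - [0,0,0,0,0,0,0.1]
    - [0,0,0,0,0,0,0.1]
    - [0,0,0,0,0,0,0.1]
    - [0,0,0,0,0,0,0.1]
    - [0,0,0,0,0,0,0.1]
  grip_force: 40

```text
time_s: 35.7
position: [0.4876, 0.3683, 0.0969]
tool_rot: [[-0.733, 0.68, 0.003], [0.68, 0.733, 0.001], [-0.001, 0.003, -1.0]]
ft_force: [1.5, 0.4, 6.1]
grip_width: 0.0294
gripper_force: 39.2
```

Emit:
apply_moves:
  series:
    - [0,0,-20,0,0,0,0.1]
    - [0,0,-37,0,0,0,0.1]
    - [0,0,-37,0,0,0,0.1]
    - [0,0,-37,0,0,0,0.1]
    - [0,0,-10,0,0,0,0.1]
    - [0,0,0,0,0,0,0.1]

```text
time_s: 36.45
position: [0.4867, 0.368, 0.2359]
tool_rot: [[-0.733, 0.68, -0.0], [0.68, 0.733, -0.0], [0.0, -0.0, -1.0]]
ft_force: [0.3, 0.4, -1.1]
grip_width: 0.0291
gripper_force: 39.6
```

```bash
python3 -c "
from h import *
go(.465,.219,.234,137)"
```

```text
t 36.45 pos [0.4867 0.368  0.2359] yaw 137.1 w 0.029139358206688573 F [ 0.3  0.4 -1.1] q [ 26.  28.  64.   0.  89. -21.] turn rz 0.1 then shift mm [ -85.7 -123.7    1.9] tilt [-0.0002 -0.0001]
```

Emit:
apply_moves:
  series:
    - [-17,-24,0,0,0,0,0.1]
    - [-24,-34,0,0,0,0,0.1]
    - [-24,-34,0,0,0,0,0.1]
    - [-22,-31.7,0,0,0,0,0.1]
    - [0,0,0,0,0,0,0.1]
    - [0,0,0,0,0,0,0.1]

```text
time_s: 37.2
position: [0.4663, 0.2185, 0.2353]
tool_rot: [[-0.733, 0.681, -0.002], [0.681, 0.733, -0.0], [0.001, -0.001, -1.0]]
ft_force: [0.4, -0.6, -0.6]
grip_width: 0.0288
gripper_force: 39.7
```

```bash
python3 -c "
from h import *
go(.465,.219,.141,137)
for n,b in(('side',(.4,.53,.15,.3)),('top',(.4,.53,.15,.3))):
    im=get_image(n);P,f=(lambda im:(cloud(im),im['frame']))(im)
    blobs(P,f,.1,.115,b,6); blobs(P,f,.145,.185,b,6);blobs(P,f,.185,.22,b,6)
    if n=='side': cv2.imwrite('pics/s2.png',cv2.resize(im['frame'][170:330,150:350,::-1],None,fx=3,fy=3,interpolation=cv2.INTER_CUBIC))
"
```

```text
t 37.2 pos [0.4663 0.2185 0.2353] yaw 137.1 w 0.028824751184630962 F [ 0.4 -0.6 -0.6] q [ 12.  18.  79.   0.  83. -35.] turn rz 0.1 then shift mm [ 1.3 -0.5 94.3] tilt [-0.0017 -0.0001]
0.1 [236.2 238.7] 15 mean [0.5104 0.1867 0.1075] mid [0.5113 0.1865 0.1072] ext [0.012 0.009 0.013] [78. 70. 48.]
0.1 [247.8 251.6] 65 mean [0.4657 0.2281 0.1072] mid [0.4664 0.2194 0.1071] ext [0.052 0.055 0.013] [113. 118. 111.]
0.145 [235.  228.6] 27 mean [0.5124 0.1851 0.1602] mid [0.5128 0.185  0.1569] ext [0.014 0.014 0.023] [115. 102.  67.]
0.145 [247.6 242.7] 72 mean [0.4646 0.232  0.1637] mid [0.4659 0.2306 0.1648] ext [0.028 0.015 0.038] [96. 99. 90.]
0.185 [247.6 235.4] 71 mean [0.4636 0.2317 0.202 ] mid [0.4649 0.2286 0.2026] ext [0.027 0.018 0.035] [106. 107.  99.]
0.1 [191.6 173.3] 7 mean [0.5058 0.1758 0.108 ] mid [0.507  0.1771 0.1075] ext [0.011 0.011 0.015] [33. 28. 20.]
0.145 [187.9 167.9] 37 mean [0.5082 0.1786 0.1633] mid [0.5086 0.179  0.1599] ext [0.015 0.014 0.021] [78. 64. 40.]
```

View pics/s2.png

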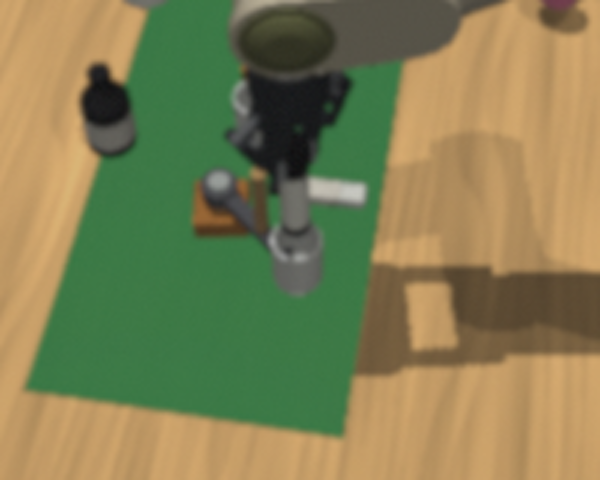

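The side view shows the marker hanging above the jammed arm's cup: marker at crop (296,190), cup mouth at (296,240), aligned within about 2 mm. Lower it.

Emit:
apply_moves:
  series:
    - [0,0,20,0,0,0,0.1]
    - [0,0,20,0,0,0,0.1]
    - [0,0,20,0,0,0,0.1]
    - [0,0,20,0,0,0,0.1]
    - [0,0,11,0,0,0,0.1]
    - [0,0,1,0,0,0,0.1]
    - [0,0,0,0,0,0,0.1]

```text
time_s: 38.17
position: [0.4668, 0.2184, 0.1448]
tool_rot: [[-0.733, 0.68, 0.001], [0.68, 0.733, 0.0], [-0.001, 0.001, -1.0]]
ft_force: [0.3, 0.0, -0.8]
grip_width: 0.0291
gripper_force: 39.7
```

Emit:
apply_moves:
  series:
    - [0,0,1,0,0,0,0.1]
    - [0,0,1,0,0,0,0.1]
    - [0,0,0.7,0,0,0,0.1]
    - [0,0,0,0,0,0,0.1]

```text
time_s: 38.67
position: [0.4666, 0.2182, 0.1419]
tool_rot: [[-0.733, 0.68, 0.0], [0.68, 0.733, 0.0], [-0.0, 0.0, -1.0]]
ft_force: [-0.4, 0.2, 2.1]
grip_width: 0.0288
gripper_force: 40.0
```

Contact with the floor (about +3 N). Release slowly and rise.

Emit:
apply_moves:
  series:
    - [0,0,0,0,0,0,0.4]
    - [0,0,0,0,0,0,0.5]
    - [0,0,0,0,0,0,0.7]
    - [0,0,0,0,0,0,0.7]
    - [0,0,-20,0,0,0,0.7]
    - [0,0,-37,0,0,0,0.7]
    - [0,0,-37,0,0,0,0.7]
    - [0,0,-20,0,0,0,0.7]
    - [-10,-30,0,0,0,0,0.7]
    - [-10,-35,0,0,0,0,0.7]
    - [-10,-35,0,0,0,0,0.7]
    - [-10,-35,0,0,0,0,0.7]

```text
time_s: 40.17
position: [0.4032, 0.0911, 0.2556]
tool_rot: [[-0.733, 0.68, 0.0], [0.68, 0.733, -0.0], [-0.0, 0.0, -1.0]]
ft_force: [-0.3, 0.1, 0.2]
grip_width: 0.06
gripper_force: 0.0
```

Emit:
apply_moves:
  series:
    - [0,-35,0,0,0,0,0.7]
    - [0,-35,0,0,0,0,0.7]
    - [0,-35,0,0,0,0,0.7]
    - [0,0,0,0,0,0,0.7]

```text
time_s: 40.67
position: [0.3316, 0.0143, 0.2559]
tool_rot: [[-0.731, 0.683, 0.001], [0.683, 0.731, -0.0], [-0.001, 0.0, -1.0]]
ft_force: [-0.3, -0.2, 1.4]
grip_width: 0.0597
gripper_force: 0.0
```

```bash
python3 - <<'E'
from h import *
for n in('side','top'):
    im=get_image(n);P,f=cloud(im),im['frame']; print(n)
    b=(.38,.75,-.4,.5); blobs(P,f,.155,.2,b,8); blobs(P,f,.1,.115,b,20); blobs(P,f,.012,.022,(.38,.52,-.2,.15),60)
    cv2.imwrite(f'pics/{n}9.png',im['frame'][...,::-1])
a=cv2.imread('pics/side9.png')[100:330,130:350]; c=cv2.imread('pics/top9.png')[90:230,100:420]
a=cv2.resize(a,(400,418)); c=cv2.resize(c,(400,175)); cv2.imwrite('pics/fin.png',np.vstack([a,c]))
print(telemetry.observe()['position'],telemetry.observe()['time_s'])
E
```

```text
side
0.155 [232.5 124.7] 14 mean [ 0.6117 -0.2785  0.1624] mid [ 0.6113 -0.281   0.1613] ext [0.013 0.024 0.011] [170. 139.  91.]
0.155 [235.5 178.2] 19 mean [ 0.5498 -0.0179  0.162 ] mid [ 0.55   -0.0174  0.1614] ext [0.011 0.014 0.012] [145. 126.  84.]
0.155 [235.1 227.8] 25 mean [0.5121 0.1836 0.1629] mid [0.513  0.1815 0.1625] ext [0.014 0.018 0.014] [144. 128.  83.]
0.155 [247.4 238.1] 116 mean [0.4657 0.2257 0.1788] mid [0.4661 0.2224 0.1725] ext [0.029 0.031 0.035] [47. 52. 47.]
0.1 [226.5 145.8] 64 mean [ 0.6259 -0.2205  0.1062] mid [ 0.6272 -0.2193  0.1073] ext [0.052 0.06  0.014] [118. 126. 117.]
0.1 [183.4 199.3] 39 mean [0.7193 0.0556 0.1057] mid [0.7228 0.0535 0.1075] ext [0.036 0.03  0.015] [37. 33. 29.]
0.1 [234.9 202.2] 77 mean [0.5428 0.0413 0.1065] mid [0.5426 0.0401 0.1072] ext [0.051 0.058 0.013] [126. 129. 123.]
0.1 [248.5 251.9] 88 mean [0.4633 0.229  0.1072] mid [0.4663 0.2203 0.1077] ext [0.053 0.055 0.015] [120. 124. 117.]
0.012 [270.7 184.6] 145 mean [ 0.4432 -0.1319  0.0169] mid [ 0.4438 -0.1347  0.0169] ext [0.107 0.051 0.01 ] [184. 188. 177.]
0.012 [257.5
[... 635 characters left out ...]
1045] mid [0.7109 0.0462 0.1075] ext [0.018 0.037 0.015] [4. 4. 5.]
0.1 [335.1 130.1] 102 mean [ 0.6229 -0.2213  0.1081] mid [ 0.6232 -0.2218  0.1076] ext [0.052 0.053 0.015] [77. 81. 78.]
0.1 [243.1 160.3] 82 mean [0.5404 0.0347 0.1079] mid [0.5409 0.0377 0.1072] ext [0.054 0.049 0.014] [80. 83. 81.]
0.1 [178.  190.7] 65 mean [0.4577 0.2119 0.1087] mid [0.4631 0.2182 0.1075] ext [0.053 0.054 0.014] [74. 77. 75.]
0.012 [224.1 182.3] 70 mean [0.4977 0.0925 0.0175] mid [0.4959 0.09   0.0174] ext [0.048 0.024 0.009] [81. 85. 82.]
0.012 [303.5 201.8] 286 mean [ 0.4373 -0.1365  0.0177] mid [ 0.4412 -0.1378  0.0171] ext [0.108 0.05  0.01 ] [118. 120. 116.]
[0.33275541 0.01507594 0.25582195] 40.775
```

View pics/fin.png

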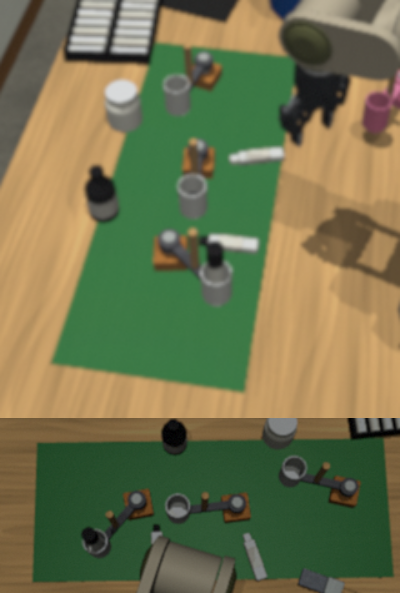

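The marker stands upright in the jammed arm's cup (crop at 215,265), arms M and R are home at their stops, and the tubes have not moved. The robot is clear, so I'm handing in.

```bash
python3 -c "
from rig import env
print(env.close_job())"
```

```text
the job is handed in; nothing more can be done
None
```

The job is handed in: all three arms were swung out as far as they go, the left-hand holder jammed about 36° from its starting position and was left out with the marker upright in its cup, and the other two are back against their home stops.

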